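Get the dosing cup out from behind the tamper and the timer and onto the scale

TASK

The steel dosing cup stands in the pocket at the back of the wooden caddy, with the tamper and the timer in its way. First stand both of them on the black mat, leaving the cup where it is; then fetch the cup and stand it in the middle of the scale's pale steel plate (within 15 mm); then put the tamper and the timer each back on the spot in the caddy where it stood at the start (within 15 mm; which way it is turned does not matter). Keep all three upright and do not push the grey cup, the spoon or the milk jug about.

Things in the scene. Friction and masses are not known exactly. Their poses are not given: they have to be found in the camera images.
- dosing_cup: Plain steel cup, open at the top, to be fetched. Round, 54 mm across at the rim, 69 mm high, sides nearly upright. Origin: centre of its underside; z up. Starts in the caddy's pocket, whose cheeks leave no room for fingers left and right of it (caddy +-y): grip its outside along the caddy's x, once the front is clear, about 45 mm above its underside.
- tamper: Steel tamper with a round orange-brown wooden grip, 0.42 kg, 86 mm high. Base: disc 58 mm across, up to 26 mm; grip 32 mm across, 26 to 86 mm above the underside; grasp it about 60 mm up, fingers closing along the caddy's y. Origin: centre of its underside; z up. Starts in the caddy in front of the pocket, left or right.
- timer: White round kitchen timer with a red bar on top, 58 mm across, 39 mm high. Bar: 8 mm thick along the timer's x, 36 mm long along its y, 27 to 39 mm above the underside; it does not turn. Pinch it across its thickness, fingertips about 29 mm above the underside. Origin: centre of its underside; z up. Starts beside the tamper, centres 66 mm apart.
- caddy: Fixed pale yellowish wooden caddy, +x to the back. Base board 160 (x) x 150 mm (y), 6 mm thick; things stand on it. Pocket round x=45 mm, y=0: cheeks x 17 to 73 mm, 8 mm thick, centred at y=+-40 mm, tops 56 mm over the worktop; rear rail at x=76 mm, top 22 mm over the worktop. Tamper and timer stand at x=-20, y=+-33 mm. Origin: under its centre, on the worktop.
- mat: Fixed black ribbed rubber mat, the side area. 200 mm (its x) by 140 mm (its y), 6 mm thick: its top is 6 mm above the worktop. Origin: centre of its underside. Room for two things side by side along its x, for instance at x = +-48 mm.
- plate_mid (a point): Middle of the square-ish steel plate, on its top, 20 mm above the worktop, where the cup goes. The fixed flat scale is 205 mm (x) by 148 mm (y); the pale plate covers 166 x 142 mm of it, the black control strip lies at its back (+x), outside the plate.
- grey_cup: Bystander: loose grey-green stoneware tasting cup, 68 mm across, 62 mm high, behind the work. Leave alone. Origin: centre of its underside.
- spoon: Bystander: loose steel cupping spoon lying on its back, 164 mm long (its x), 41 mm wide, 14 mm high, behind the work. Leave alone. Origin: under its middle.
- milk_jug: Bystander: loose light-blue milk jug, 67 x 103 mm, 85 mm high, to the left of the work. Leave alone. Origin: on its underside.

How it is judged:
By the outcome, as a careful person would: the job done as asked, in the order asked, and still so for the second after the job is handed in, with the robot touching nothing.
It also fails if it takes over 120 s, if anything falls off the work surface, if the arm or the gripper's body presses on something with over 40 N, if the wrist force passes 120 N, or if a joint passes its speed limit or range.

ROBOT

A 6-joint arm with a two-finger parallel gripper is mounted at the origin on a cart in front of the work surface, level with it; the furniture and walls round the work are solid. World frame = base frame: x ahead of the robot, y to its left, z up, the work surface at z = 0. Lengths are in mm, angles in rad, forces in N, time in s.
With the tool pointing down it reaches from about 275 to 725 mm from the base axis. Payload 5.6 kg.
Tool frame: the origin (TCP) lies at the very end of the fingers, on their centre line; the grasp point (between the pads) lies 19 mm behind it; z points along the fingers, y is the line along which they close (so a half turn about z gives the same grasp; the last joint's range is limited). The gripper opens to 85 mm and grips with 20 to 120 N. Pads are 22 mm wide; open, the fingers measure 114 mm over their backs; the gripper's body (76 mm by 85 mm) begins 54 mm behind the grasp point. The pads swing forward as they close: fully open they stand 13 mm farther back than shut.
Start: joints at [-0.842, 0.255, 0.108, 0, -1.424, -0.285], TCP at [236.174, -496.704, 231.283] pointing down, gripper open.
Joint ranges: [-2.95, 2.95], [-1.21, 1.97], [-1.09, 1.5], [-2.87, 1.71], [-2.94, -0.07], [-3.05, 3.05]. Speed limits (rad/s): [2.57, 2.57, 3.14, 3.14, 3.14, 3.14].

INTERFACE

Orientations are given as [roll, pitch, yaw] about the fixed x, y, z axes, in that order (R = Rz(yaw) Ry(pitch) Rx(roll)).
In Python, from station import robot, vision gives the robot as it stands.
- The arm moves only by the shell command python3 -m inch 'ROWS' [FORCE]. ROWS is JSON, one flat list of numbers, 7 for each row, row after row: the shift along the world's x, y, z in m, then the turn, a rotation vector about the world's x, y, z in rad, then the finger opening in m, from 0 to 0.0854. In form: [tx, ty, tz, ax, ay, az, grip, tx, ty, tz, ax, ay, az, grip, ...]. A call has 1 to 12 rows; each row shifts and turns the commanded pose from where the row before left it; what a row does not reach is not made up. A row lasts 1/12 s, in which the tool goes at most 41.7 mm and 7.16 degrees, less where a joint would pass 70% of its speed; a pose out of reach is approached as far as the arm can. A call is refused whole if a number of a shift passes 0.0417 or a number of a turn 0.125, either way. A call with a gripper value outside its range is refused whole. The fingers move at their own pace and stop on an object; FORCE is the grip in N (left out, the last holds). Time passes only in rows, so rows that do not move let the fingers close. It gives the time, the measured TCP pose, the force, the opening and the grip force at its end, in the units of the state.
- robot.get_obs(): the state, without advancing time (a new reading comes with each control period).
- vision.read_camera(name): name is "scene" or "top" or "wrist"; returns a dict with "img" (400x640x3 uint8, red, green, blue), "vertical_fov" (degrees; the focal length in pixels is half the picture's height over the tangent of half this angle, whatever the lens; pixels are square), "cx", "cy" (the principal point, pixels), "cam_to_world" (4x4, takes a point from camera to world coordinates); the wrist camera has in their place "mount" (4x4, takes a point from camera to tool coordinates, whose origin is the TCP and whose axes are the flange's). Camera axes: x right, y down, z forward; pixel columns grow to the right and rows downward; lengths in mm; the calibration is good to about 2 mm. A picture is of the moment at which its call begins: read the wrist's pose just before it. There is no depth.
- robot.finish_job(): hands the job in; it is judged then, once.
The state is a dict: "t": time; "joint_pos": joint angles; "qd": joint speeds; "joint_efforts": joint torques, N m; "tool_pos": TCP position; "ee_rot": TCP orientation; "force": force on the tool from outside, world axes, zero at the start; "torque": the same for the moment, N m; "finger_gap": opening from 0.0 (shut) to 1.0 (fully open); "grip_force": force on a finger pad.
Only numpy, scipy, OpenCV 4.12 (cv2) and the standard library are available. Lean on these libraries where they do the work, as an engineer would, in place of code of your own. Each camera call takes 0.05 s, during which the arm holds its last target. There are 200 camera calls.

## Working session

There is one attempt and no reset: what is moved stays moved. The work goes in short steps, Python scripts to look and compute and a shell command to move; the robot and the scene stay as the last step left them, time stands still between calls to the robot, and variables do not carry over. Pictures are saved under pics/ and viewed, at most 14 in all, crops included, and the job is handed in when it is done.

```bash
ls; mkdir -p pics
cat > h.py <<'E'
import numpy as np,cv2,sys
from station import robot,vision
from scipy.spatial.transform import Rotation as R
def cam(n):
    o=robot.get_obs(); c=vision.read_camera(n); im=c['img']
    f=im.shape[0]/2/np.tan(np.radians(c['vertical_fov'])/2)
    if 'cam_to_world' in c: T=np.array(c['cam_to_world'])
    else:
        W=np.eye(4); W[:3,:3]=R.from_euler('xyz',o['ee_rot']).as_matrix(); W[:3,3]=o['tool_pos']; T=W@np.array(c['mount'])
    return im,f,c['cx'],c['cy'],T
def save(n,name):
    im,f,cx,cy,T=cam(n); cv2.imwrite(f'pics/{name}.png',im[:,:,::-1]); np.savez(f'pics/{name}.npz',f=f,cx=cx,cy=cy,T=T); return T,f,cx,cy
def back(name,u,v,z):
    d=np.load(f'pics/{name}.npz'); T=d['T']; r=T[:3,:3]@np.array([(u-d['cx'])/d['f'],(v-d['cy'])/d['f'],1]); p=T[:3,3]
    return (p+r*(z-p[2])/r[2])
def proj(name,P):
    d=np.load(f'pics/{name}.npz'); T=d['T']; q=(np.atleast_2d(P)-T[:3,3])@T[:3,:3]
    return np.c_[d['f']*q[:,0]/q[:,2]+d['cx'],d['f']*q[:,1]/q[:,2]+d['cy']]
E
python3 - <<'E'
from h import *
np.set_printoptions(suppress=True,precision=3)
for n in('scene','top'): print(save(n,n+'0'))
print(robot.get_obs()); print(vision.read_camera('top').keys())
E
```

```text
pics
(array([[  -0.535,   -0.511,    0.673, -340.853],
       [  -0.845,    0.316,   -0.432,  842.919],
       [   0.008,   -0.8  ,   -0.601,  845.448],
       [   0.   ,    0.   ,    0.   ,    1.   ]]), np.float64(493.8748194663107), 309.94761767824593, 198.6528881386913)
(array([[   0.064,   -0.976,    0.208,  316.753],
       [  -0.998,   -0.064,    0.008,  257.538],
       [   0.006,   -0.208,   -0.978, 1301.673],
       [   0.   ,    0.   ,    0.   ,    1.   ]]), np.float64(463.42267495875177), 321.3532312634201, 195.24901541839154)
{'t': 0.1, 'joint_pos': array([-0.842,  0.256,  0.107, -0.   , -1.424, -0.285]), 'qd': array([ 0.   , -0.003,  0.002,  0.001, -0.003,  0.001]), 'joint_efforts': array([ -0.004, -38.76 ,  23.847,   5.378,  -0.004,  -0.   ]), 'tool_pos': array([ 236.023, -496.311,  230.495]), 'ee_rot': array([ 3.14 , -0.   , -2.698]), 'force': array([ 0.183, -0.401, -0.42 ]), 'torque': array([0.008, 0.007, 0.015]), 'grip_force': 0.0, 'finger_gap': 0.9999863082378039}
dict_keys(['img', 'vertical_fov', 'cx', 'cy', 'cam_to_world'])
```

View pics/top0.png

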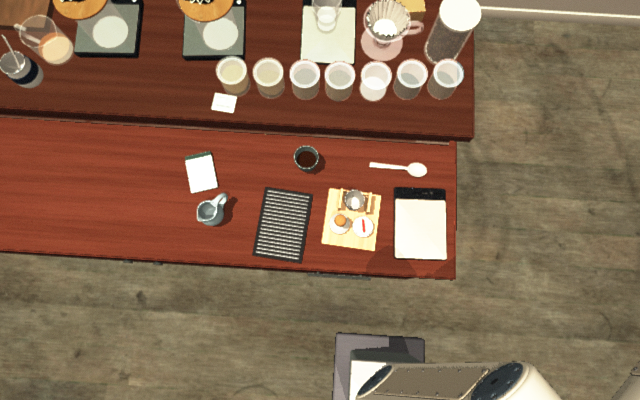

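View pics/scene0.png

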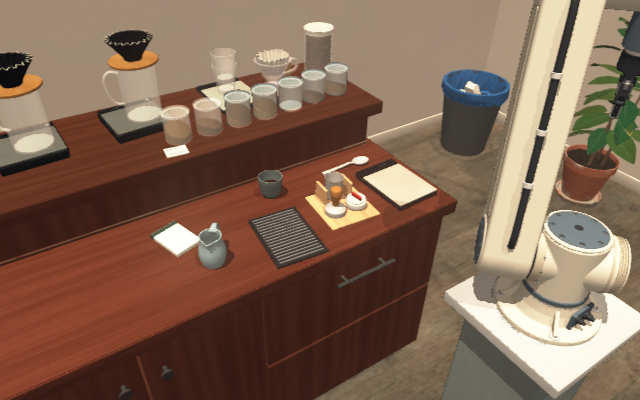

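The top view shows the caddy at about (351,219), with the tamper at (341,222), the timer at (363,226) and the cup at (355,202). The mat is at (284,225), the scale plate at (420,230), the jug at (210,210), the grey cup at (306,158) and the spoon at (400,168).

Run:
```python
from h import *
np.set_printoptions(suppress=True,precision=1)
for n,u,v,z in [('caddy',351,219,6),('tamper',341,220,86),('timer',363,226,39),('cup',355,201,75),('mat',284,225,6),('plate',420,229,20),('jug',210,210,60),('grey',306,158,62),('spoon',400,168,10)]: print(n,back('top0',u,v,z))
for c in [(267,188),(313,192),(301,262),(254,257)]: print('mat',back('top0',*c,6))
c=vision.read_camera('wrist'); print(c['mount'],c['vertical_fov'])
```

```text
caddy [529.3 179.6   6. ]
tamper [511.7 210.8  86. ]
timer [506.6 147.7  39. ]
cup [567.7 175.5  75. ]
mat [499.9 367.3   6. ]
plate [511.3 -13.   20. ]
jug [520.2 566.6  60. ]
grey [683.4 316.7  62. ]
spoon [686.6  46.1  10. ]
mat [603.4 424.5   6. ]
mat [600.3 292.2   6. ]
mat [399.8 311.9   6. ]
mat [405.1 443.1   6. ]
[[  -0.    -1.    -0.3   65.6]
 [   1.    -0.     0.     0.3]
 [  -0.    -0.3    1.  -142.2]
 [   0.     0.     0.     1. ]] 61.50093833093583
```

```bash
python3 -m inch '[0.01,0.028,0.003,0,0,-0.022,0.085,0.01,0.028,0.003,0,0,-0.022,0.085,0.01,0.028,0.003,0,0,-0.022,0.085,0.01,0.028,0.003,0,0,-0.022,0.085,0.01,0.028,0.003,0,0,-0.022,0.085,0.01,0.028,0.003,0,0,-0.022,0.085,0.01,0.028,0.003,0,0,-0.022,0.085,0.01,0.028,0.003,0,0,-0.022,0.085,0.01,0.028,0.003,0,0,-0.022,0.085,0.01,0.028,0.003,0,0,-0.022,0.085,0.01,0.028,0.003,0,0,-0.022,0.085,0.01,0.028,0.003,0,0,-0.022,0.085]'
python3 -m inch '[0.01,0.028,0.003,0,0,-0.022,0.085,0.01,0.028,0.003,0,0,-0.022,0.085,0.01,0.028,0.003,0,0,-0.022,0.085,0.01,0.028,0.003,0,0,-0.022,0.085,0.01,0.028,0.003,0,0,-0.022,0.085,0.01,0.028,0.003,0,0,-0.022,0.085,0.01,0.028,0.003,0,0,-0.022,0.085,0.01,0.028,0.003,0,0,-0.022,0.085,0.01,0.028,0.003,0,0,-0.022,0.085,0.01,0.028,0.003,0,0,-0.022,0.085,0.01,0.028,0.003,0,0,-0.022,0.085,0,0,0,0,0,0,0.085]'
python3 - <<'E'
from h import *
save('wrist','w1')
E
```

```text
t: 1.2
tool_pos: [356.2, -159.3, 267.5]
ee_rot: [3.142, 0.0, -2.963]
force: [1.0, -0.4, -0.2]
finger_gap: 0.993
grip_force: 0.0
t: 2.2
tool_pos: [467.2, 151.1, 299.1]
ee_rot: [-3.141, -0.001, 3.081]
force: [-0.1, 0.1, -0.6]
finger_gap: 0.995
grip_force: 0.0
```

View pics/w1.png

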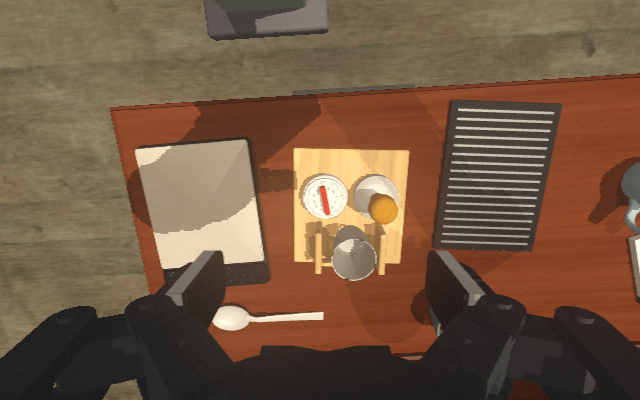

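The wrist view (robot side at the top) shows the timer at about (325,197) with its bar from (322,186) to (328,213). The tamper grip is at (383,208), the cup rim at (354,259) and the caddy corners at (294,149) and (409,150). The mat corners are (452,100), (562,103), (532,251) and (436,248), and the plate is on the left. I'll zoom in for precise corners.

Run:
```python
import cv2
im=cv2.imread('pics/w1.png')
cv2.imwrite('pics/w1c.png',cv2.resize(im[140:290,280:430],None,fx=4,fy=4,interpolation=cv2.INTER_CUBIC))
cv2.imwrite('pics/w1s.png',cv2.resize(im[130:290,125:285],None,fx=3.5,fy=3.5,interpolation=cv2.INTER_CUBIC))
```

```text
(no output)
```

View pics/w1c.png

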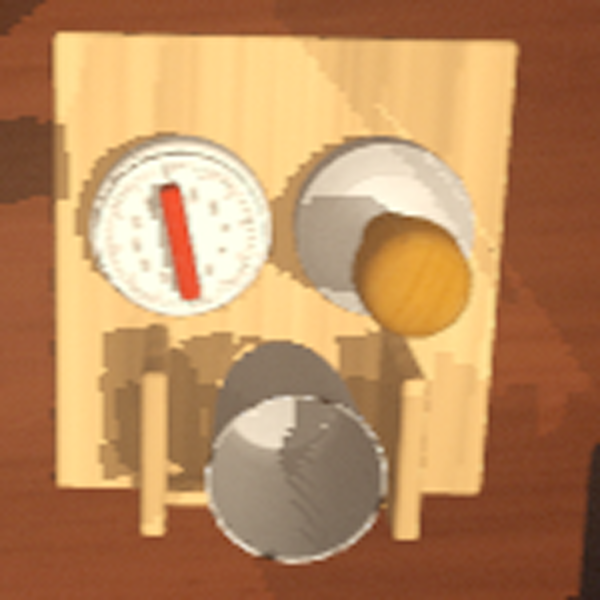

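View pics/w1s.png

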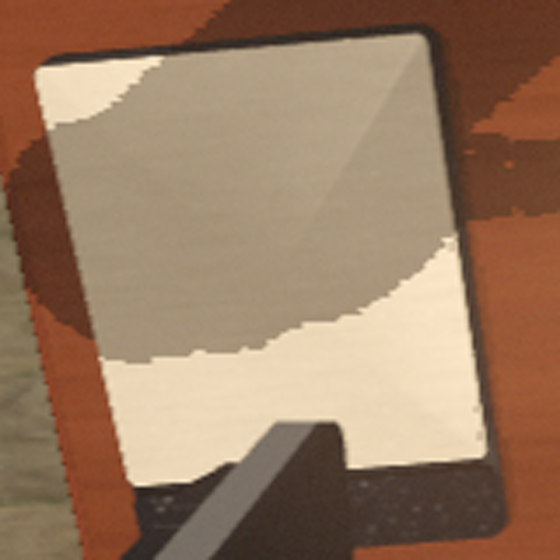

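```bash
cat > m.py <<'E'
from h import *
np.set_printoptions(suppress=True,precision=1)
c=lambda u,v,z:back('w1',280+(u-1.5)/4,140+(v-1.5)/4,z)
s=lambda u,v:back('w1',125+(u-1.2)/3.5,130+(v-1.2)/3.5,20)
def rect(P,L,W,name):
    P=np.array(P)[:,:2]  # order: (-x,-y),(-x,+y),(+x,+y),(+x,-y)
    M=np.array([[-L,-W],[-L,W],[L,W],[L,-W]])/2
    H=(P-P.mean(0)).T@M; a=np.arctan2(H[1,0]-H[0,1],H[0,0]+H[1,1])
    r=np.array([[np.cos(a),-np.sin(a)],[np.sin(a),np.cos(a)]])
    print(name,P.mean(0),'yaw %.3f'%a,'resid',(P-P.mean(0)-M@r.T).round(1).tolist()); return P.mean(0),a,r
C,a,r=rect([c(54,34,6),c(517,42,6),c(480,495,6),c(57,487,6)],160,150,'caddy')
for n,p in [('tamper',(-20,33)),('timer',(-20,-33)),('cup',(45,0))]: print(n,'from caddy',C+r@p)
print('timer disc',c(180,225,25),'bar',c(169,186,39),c(191,298,39),c(180,241,39)); print('tamper base',c(385,226,24),'grip',c(414,278,84)); print('cup',c(297,478,75))
rect([s(36,66),s(430,36),s(487,458),s(131,487)],166,142,'plate')
M,am,rm=rect([back('w1',*q,6) for q in [(452,100),(562,103),(532,251),(436,248)]],200,140,'mat')
print('mat spots',M+rm@(48,0),M+rm@(-48,0))
E
python3 m.py
```

```text
caddy [530.  179.7] yaw -0.080 resid [[0.8, 0.3], [0.5, -0.5], [-0.5, -0.4], [-0.8, 0.6]]
tamper from caddy [512.7 214.2]
timer from caddy [507.5 148.4]
cup from caddy [574.9 176.1]
timer disc [506.  148.5  25. ] bar [490.  146.1  39. ] [526.3 150.7  39. ] [507.6 148.4  39. ]
tamper base [510.6 213.9  24. ] grip [510.3 213.2  84. ]
cup [572.6 179.1  75. ]
plate [512.9 -11.6] yaw 0.019 resid [[0.9, 0.5], [1.7, -0.3], [-1.8, -0.8], [-0.8, 0.7]]
mat [502.7 373.7] yaw -0.087 resid [[1.0, 1.0], [0.9, -1.6], [-0.6, -2.5], [-1.3, 3.1]]
mat spots [550.5 369.5] [454.9 377.8]
```

```bash
python3 -c "
from h import *
o=robot.get_obs();print(o['t'],o['tool_pos'],o['ee_rot'])"
python3 -m inch '[0.006,0.009,-0.025,0,0,-0.004,0.06,0.006,0.009,-0.025,0,0,-0.004,0.06,0.006,0.009,-0.025,0,0,-0.004,0.06,0.006,0.009,-0.025,0,0,-0.004,0.06,0.006,0.009,-0.025,0,0,-0.004,0.06,0.006,0.009,-0.025,0,0,0,0.06,0.006,0.009,-0.025,0,0,0,0.06,0,0,0,0,0,0,0.06,0,0,0,0,0,0,0.06]'
```

```text
2.25 [466.50370171 149.32352385 299.24760362] [-3.14082337e+00 -1.67564844e-03  3.08165632e+00]
t: 3.0
tool_pos: [507.5, 209.2, 124.4]
ee_rot: [-3.139, -0.002, 3.059]
force: [0.4, 0.2, 0.7]
finger_gap: 0.704
grip_force: 0.0
```

```bash
python3 -m inch '[0.002,0.002,-0.018,0,0,0,0.06,0.002,0.003,-0.018,0,0,0,0.06,0,0,-0.018,0,0,0,0.06,0,0,-0.015,0,0,0,0.06,0,0,-0.008,0,0,0,0.06,0,0,0,0,0,0,0.06,0,0,0,0,0,0,0.06]'
python3 -c "
from h import *
save('wrist','w2')"
```

```text
t: 3.58
tool_pos: [512.9, 215.3, 49.8]
ee_rot: [3.141, 0.002, 3.06]
force: [0.2, 0.7, 0.3]
finger_gap: 0.7
grip_force: 0.0
```

View pics/w2.png

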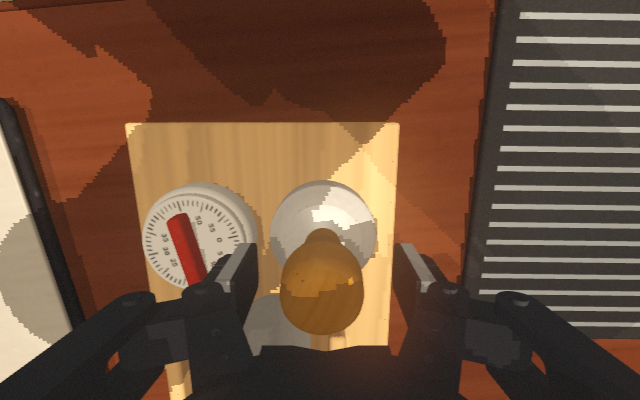

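The grip at (321,290) sits midway between the fingertips at (238,270) and (412,270), so I'll close and lift.

```bash
python3 -m inch '[0,0,0,0,0,0,0.02,0,0,0,0,0,0,0.02,0,0,0,0,0,0,0.02,0,0,0,0,0,0,0.02,0,0,0,0,0,0,0.02,0,0,0,0,0,0,0.02]' 70
python3 -m inch '[0,0,0.01,0,0,0,0.02,0,0,0.02,0,0,0,0.02,0,0,0.02,0,0,0,0.02,0,0,0.02,0,0,0,0.02,0,0,0.01,0,0,0,0.02,0,0,0,0,0,0,0.02]'
```

```text
t: 4.13
tool_pos: [512.9, 215.3, 49.6]
ee_rot: [3.141, 0.002, 3.06]
force: [-1.1, -2.2, 6.0]
finger_gap: 0.352
grip_force: 68.9
t: 4.63
tool_pos: [513.1, 216.1, 130.6]
ee_rot: [3.139, 0.003, 3.06]
force: [0.2, 0.5, -5.1]
finger_gap: 0.35
grip_force: 69.9
```

```bash
python3 -m inch '[0.003,0.01,0,0,0,0,0.02,0.005,0.02,0,0,0,0,0.02,0.005,0.021,0,0,0,0,0.02,0.005,0.021,0,0,0,0,0.02,0.005,0.021,0,0,0,0,0.02,0.005,0.021,0,0,0,0,0.02,0.005,0.02,0,0,0,0,0.02,0.004,0.019,0,0,0,0,0.02,0,0,-0.02,0,0,0,0.02,0,0,-0.02,0,0,0,0.02,0,0,-0.02,0,0,0,0.02,0,0,0,0,0,0,0.02]'
python3 -m inch '[0,0,-0.01,0,0,0,0.02,0,0,-0.005,0,0,0,0.02,0,0,-0.002,0,0,0,0.02,0,0,-0.002,0,0,0,0.02,0,0,0,0,0,0,0.02]'
```

```text
t: 5.63
tool_pos: [545.2, 366.3, 60.5]
ee_rot: [-3.133, -0.01, 3.058]
force: [-1.5, -0.3, -6.8]
finger_gap: 0.349
grip_force: 70.3
t: 6.05
tool_pos: [549.7, 368.5, 50.1]
ee_rot: [3.141, 0.001, 3.059]
force: [0.4, -0.2, -4.5]
finger_gap: 0.345
grip_force: 70.3
```

```bash
python3 -m inch '[0,0,-0.001,0,0,0,0.02,0,0,0,0,0,0,0.02,0,0,0,0,0,0,0.06,0,0,0,0,0,0,0.06,0,0,0,0,0,0,0.06,0,0,0.02,0,0,0,0.06,0,0,0.03,0,0,0,0.06,0,0,0.03,0,0,0,0.06,0,0,0,0,0,0,0.06]'
python3 -c "
from h import *
save('wrist','w3')"
```

```text
t: 6.8
tool_pos: [552.6, 370.3, 136.3]
ee_rot: [3.134, 0.01, 3.06]
force: [1.4, 1.0, 1.7]
finger_gap: 0.701
grip_force: 0.0
```

View pics/w3.png

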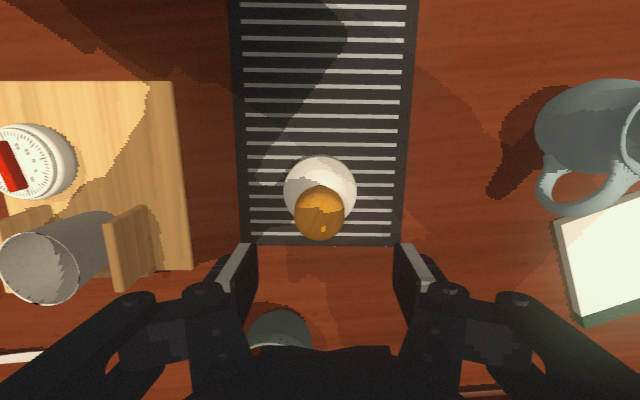

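The tamper stands upright on the mat with its grip at (319,212), and the grey cup and jug are untouched. Next is the timer.

```bash
python3 -m inch '[-0.0015,-0.01,0,0,0,0.017,0.04,-0.004,-0.02,0,0,0,0.017,0.04,-0.004,-0.02,0,0,0,0.017,0.04,-0.004,-0.02,0,0,0,0.017,0.04,-0.004,-0.02,0,0,0,0.017,0.04,-0.004,-0.02,0,0,0,0.017,0.04,-0.004,-0.02,0,0,0,0.017,0.04,-0.004,-0.02,0,0,0,0.017,0.04,-0.004,-0.02,0,0,0,0.017,0.04,-0.004,-0.02,0,0,0,0.017,0.04,-0.004,-0.02,0,0,0,0.017,0.04,-0.001,-0.01,0,0,0,0.02,0.04]'
python3 -m inch '[0,0,-0.02,0,0,0,0.04,0,0,-0.02,0,0,0,0.04,0,0,0,0,0,0,0.04,0,0,0,0,0,0,0.04]'
python3 -c "
from h import *
save('wrist','w4')"
```

```text
t: 7.85
tool_pos: [505.8, 146.4, 128.1]
ee_rot: [-3.141, -0.001, -3.017]
force: [0.5, 0.3, -0.1]
finger_gap: 0.468
grip_force: 0.0
t: 8.18
tool_pos: [506.1, 147.8, 87.7]
ee_rot: [-3.14, -0.002, -3.017]
force: [1.4, 0.3, 0.6]
finger_gap: 0.467
grip_force: 0.0
```

View pics/w4.png

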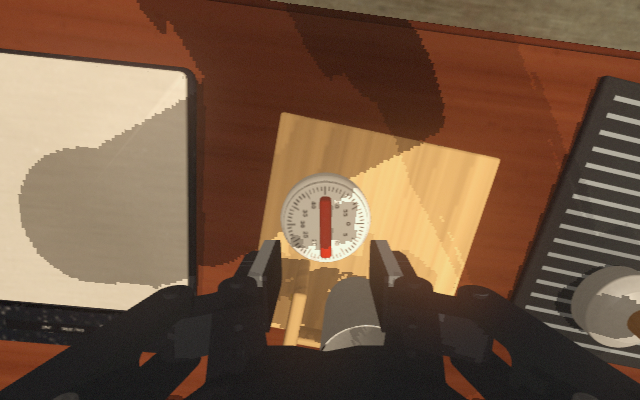

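The red bar runs vertically at column 325, between (325,197) and (325,257), centred between the fingers. I'll compute its position from this view, then descend.

```bash
python3 -c "
from h import *
print(back('w4',325,227,39+6-1),back('w4',325,197,44),back('w4',327,257,44))"
python3 -m inch '[0,0,-0.02,0,0,0,0.04,0,0,-0.015,0,0,0,0.04,0,0,-0.01,0,0,0,0.04,0,0,-0.005,0,0,0,0.04,0,0,0,0,0,0,0.04,0,0,0,0,0,0,0.04]'
```

```text
[505.97763901 147.95534067  44.        ] [488.02871443 145.7137768   44.        ] [524.66524442 151.49628269  44.        ]
t: 8.73
tool_pos: [507.3, 148.6, 39.1]
ee_rot: [3.142, 0.001, -3.016]
force: [1.1, -0.3, 1.5]
finger_gap: 0.466
grip_force: 0.0
```

```bash
python3 -m inch '[0,0,-0.003,0,0,0,0.04,0,0,0,0,0,0,0.02,0,0,0,0,0,0,0,0,0,0,0,0,0,0,0,0,0,0,0,0,0,0,0,0,0,0,0,0,0,0,0,0,0,0,0,0,0,0,0,0,0,0]' 60
python3 -m inch '[0,0,0.01,0,0,0,0,0,0,0.02,0,0,0,0,0,0,0.03,0,0,0,0,0,0,0.03,0,0,0,0,0,0,0,0,0,0,0,0,0,0,0,0,0,0]'
```

```text
t: 9.4
tool_pos: [507.0, 148.4, 35.8]
ee_rot: [3.141, 0.001, -3.017]
force: [-1.7, 0.2, 3.7]
finger_gap: 0.058
grip_force: 60.8
t: 9.9
tool_pos: [507.5, 148.9, 127.2]
ee_rot: [3.14, 0.004, -3.017]
force: [-0.8, -0.0, -3.2]
finger_gap: 0.057
grip_force: 60.1
```

```bash
python3 -m inch '[-0.003,0.01,0,0,0,0,0,-0.005,0.02,0,0,0,0,0,-0.005,0.021,0,0,0,0,0,-0.005,0.021,0,0,0,0,0,-0.005,0.021,0,0,0,0,0,-0.005,0.021,0,0,0,0,0,-0.005,0.021,0,0,0,0,0,-0.005,0.021,0,0,0,0,0,-0.005,0.021,0,0,0,0,0,-0.004,0.021,0,0,0,0,0,-0.004,0.02,0,0,0,0,0,-0.0015,0.011,0,0,0,0,0]'
python3 -m inch '[0,0,-0.02,0,0,0,0,0,0,-0.025,0,0,0,0,0,0,-0.02,0,0,0,0,0,0,-0.01,0,0,0,0,0,0,-0.006,0,0,0,0,0,0,-0.003,0,0,0,0,0,0,-0.003,0,0,0,0,0,0,-0.002,0,0,0,0,0,0,0,0,0,0,0,0,0,0,0,0,0,0]'
```

```text
t: 10.9
tool_pos: [452.5, 378.9, 123.4]
ee_rot: [-3.14, -0.003, -3.016]
force: [0.5, -0.6, -1.9]
finger_gap: 0.06
grip_force: 60.1
t: 11.73
tool_pos: [454.5, 377.6, 37.0]
ee_rot: [3.141, 0.001, -3.017]
force: [0.3, 0.6, -1.2]
finger_gap: 0.06
grip_force: 60.1
```

```bash
python3 -m inch '[0,0,-0.001,0,0,0,0,0,0,0,0,0,0,0,0,0,0,0,0,0,0.03,0,0,0,0,0,0,0.03,0,0,0,0,0,0,0.03,0,0,0.01,0,0,0,0.03,0,0,0.03,0,0,0,0.03,0,0,0.04,0,0,0,0.05,0,0,0.04,0,0,0,0.085,0,0,0.04,0,0,0,0.085]'
python3 -m inch '[0.005,-0.01,0,0,0,0.1,0.085,0.01,-0.02,0,0,0,0.1,0.085,0.01,-0.02,0,0,0,0.1,0.085,0.01,-0.02,0,0,0,0.1,0.085,0.01,-0.02,0,0,0,0.1,0.085,0.01,-0.02,0,0,0,0.1,0.085,0.01,-0.02,0,0,0,0.1,0.085,0.01,-0.02,0,0,0,0.1,0.085,0.01,-0.02,0,0,0,0.1,0.085,0.01,-0.02,0,0,0,0.1,0.085,0.01,-0.02,0,0,0,0.1,0.085,0.01,-0.02,0,0,0,0.1,0.085]'
python3 -m inch '[0.004,0,0,0,0,0.1,0.085,0,0,0,0,0,0.066,0.085,0,0,0,0,0,0,0.085,0,0,0,0,0,0,0.085,0,0,0,0,0,0,0.085]'
python3 -c "
from h import *
save('wrist','w5')"
```

```text
t: 12.57
tool_pos: [454.0, 376.9, 198.1]
ee_rot: [3.141, 0.001, -3.017]
force: [0.5, 0.7, -0.5]
finger_gap: 0.762
grip_force: 0.0
t: 13.57
tool_pos: [569.6, 146.2, 196.4]
ee_rot: [-3.141, 0.001, -1.812]
force: [0.4, 0.4, -0.3]
finger_gap: 1.0
grip_force: 0.0
t: 13.98
tool_pos: [573.1, 147.5, 195.8]
ee_rot: [-3.141, 0.0, -1.652]
force: [-0.2, -0.3, 0.5]
finger_gap: 0.997
grip_force: 0.0
```

View pics/w5.png

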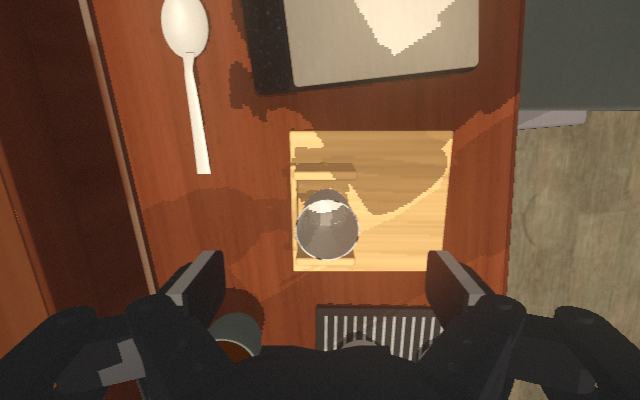

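The cup rim spans columns 296–359 and rows 199–262, so it is centred near (327,230) and the caddy's front is clear. The timer and tamper are at the bottom edge on the mat.

```bash
python3 -c "
from h import *
print(back('w5',327.5,230.5,75))"
```

```text
[573.08634315 178.68454512  75.        ]
```

```bash
python3 -m inch '[0,0.015,-0.015,0,0,0,0.075,0,0.016,-0.025,0,0,0,0.075,0,0,-0.03,0,0,0,0.075,0,0,-0.02,0,0,0,0.075,0,0,0,0,0,0,0.075,0,0,0,0,0,0,0.075]'
python3 -c "
from h import *
save('wrist','w6')"
```

```text
t: 14.53
tool_pos: [572.8, 178.2, 105.0]
ee_rot: [3.14, -0.002, -1.651]
force: [0.0, 0.6, 0.7]
finger_gap: 0.876
grip_force: 0.0
```

View pics/w6.png

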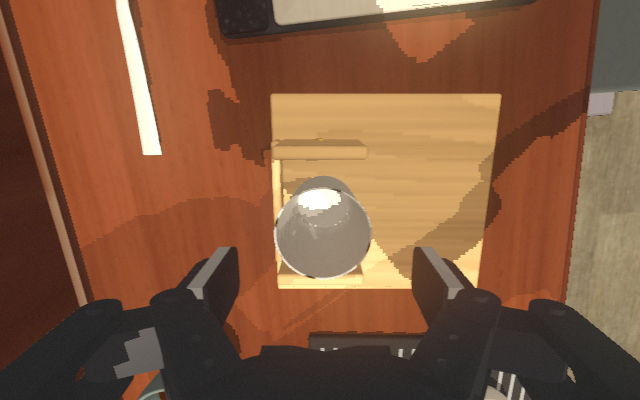

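The cup (centre (323,232)) is midway between the pads at 238 and 413, so I'll descend and grip.

```bash
python3 -m inch '[0,0,-0.02,0,0,0,0.075,0,0,-0.02,0,0,0,0.075,0,0,-0.02,0,0,0,0.075,0,0,-0.01,0,0,0,0.075,0,0,-0.003,0,0,0,0.075,0,0,0,0,0,0,0.075,0,0,0,0,0,0,0.065,0,0,0,0,0,0,0.055,0,0,0,0,0,0,0.04,0,0,0,0,0,0,0.04,0,0,0,0,0,0,0.04,0,0,0,0,0,0,0.04]' 50
python3 -m inch '[0,0,0.005,0,0,0,0.04,0,0,0.015,0,0,0,0.04,0,0,0.02,0,0,0,0.04,0,0,0.03,0,0,0,0.04,0,0,0.03,0,0,0,0.04,0,0,0,0,0,0,0.04]'
```

```text
t: 15.58
tool_pos: [574.4, 178.8, 34.4]
ee_rot: [-3.138, 0.001, -1.65]
force: [-1.0, 0.3, 6.1]
finger_gap: 0.604
grip_force: 51.3
t: 16.08
tool_pos: [576.7, 179.3, 139.8]
ee_rot: [-3.131, 0.005, -1.65]
force: [1.2, 0.4, -0.0]
finger_gap: 0.603
grip_force: 52.2
```

```bash
python3 -m inch '[-0.003,-0.01,0,0,0,0,0.04,-0.006,-0.018,0,0,0,0,0.04,-0.006,-0.019,0,0,0,0,0.04,-0.006,-0.019,0,0,0,0,0.04,-0.006,-0.019,0,0,0,0,0.04,-0.006,-0.019,0,0,0,0,0.04,-0.006,-0.019,0,0,0,0,0.04,-0.006,-0.019,0,0,0,0,0.04,-0.006,-0.019,0,0,0,0,0.04,-0.006,-0.018,0,0,0,0,0.04,-0.0046,-0.0115,0,0,0,0,0.04,0,0,0,0,0,0,0.04]'
python3 -m inch '[0,0,-0.02,0,0,0,0.04,0,0,-0.025,0,0,0,0.04,0,0,-0.02,0,0,0,0.04,0,0,-0.01,0,0,0,0.04,0,0,-0.004,0,0,0,0.04,0,0,-0.003,0,0,0,0.04,0,0,-0.002,0,0,0,0.04,0,0,0,0,0,0,0.04]'
```

```text
t: 17.08
tool_pos: [510.0, -14.2, 131.9]
ee_rot: [3.14, -0.0, -1.653]
force: [-0.2, 0.1, -1.3]
finger_gap: 0.601
grip_force: 52.2
t: 17.75
tool_pos: [512.2, -12.0, 48.9]
ee_rot: [-3.14, 0.0, -1.651]
force: [0.1, -0.1, -1.6]
finger_gap: 0.598
grip_force: 52.3
```

```bash
python3 -m inch '[0,0,-0.001,0,0,0,0.04,0,0,-0.001,0,0,0,0.04,0,0,0,0,0,0,0.04]'
python3 -m inch '[0,0,0,0,0,0,0.06,0,0,0,0,0,0,0.07,0,0,0,0,0,0,0.075,0,0,0,0,0,0,0.075,0,0,0.02,0,0,0,0.075,0,0,0.03,0,0,0,0.075,0,0,0.04,0,0,0,0.075,0,0,0.04,0,0,0,0.075,0,0,0.04,0,0,0,0.075,0,0,0,0,0,0,0.075,0,0,0,0,0,0,0.075]'
python3 -c "
from h import *
save('wrist','w7')"
```

```text
t: 18.0
tool_pos: [512.4, -12.2, 47.8]
ee_rot: [-3.139, 0.0, -1.65]
force: [-2.2, -0.6, 7.3]
finger_gap: 0.599
grip_force: 52.5
t: 18.92
tool_pos: [513.0, -11.9, 219.0]
ee_rot: [-3.136, 0.002, -1.651]
force: [-1.0, -0.0, -1.8]
finger_gap: 0.878
grip_force: 0.0
```

View pics/w7.png

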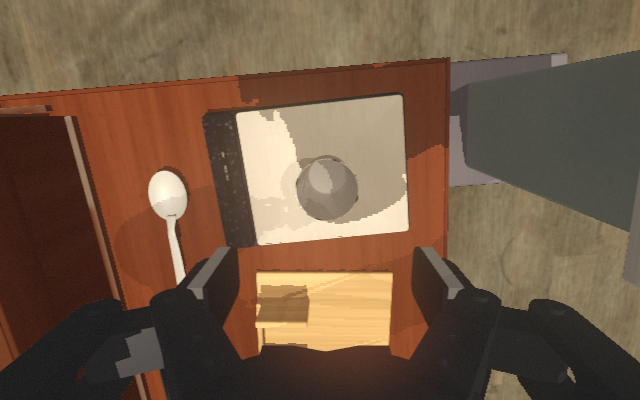

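The cup stands on the plate: rim centre about (328,188), with plate corners at (236,112), (404,95), (410,230) and (258,245). I'll check the numbers and fly back to the mat.

```bash
python3 -c "
from h import *
P=[back('w7',*q,20) for q in [(236,112),(404,95),(410,230),(258,245)]]
print(np.mean(P,0),back('w7',328,188,89))"
python3 -m inch '[-0.004,0.028,0,0,0,-0.1,0.06,-0.004,0.028,0,0,0,-0.1,0.06,-0.004,0.028,0,0,0,-0.1,0.06,-0.004,0.028,0,0,0,-0.1,0.06,-0.004,0.028,0,0,0,-0.1,0.06,-0.004,0.028,0,0,0,-0.1,0.06,-0.004,0.028,0,0,0,-0.1,0.06,-0.004,0.028,0,0,0,-0.1,0.06,-0.004,0.028,0,0,0,-0.1,0.06,-0.004,0.028,0,0,0,-0.1,0.06,-0.004,0.028,0,0,0,-0.1,0.06,-0.004,0.028,0,0,0,-0.1,0.06]'
python3 -m inch '[-0.004,0.028,0,0,0,-0.1,0.05,-0.004,0.025,0,0,0,-0.066,0.05,0,0,0,0,0,0,0.04,0,0,0,0,0,0,0.04,0,0,0,0,0,0,0.04]'
python3 -c "
from h import *
save('wrist','w8')"
```

```text
[511.63937278 -13.29496216  20.        ] [510.48120098 -14.40006315  89.        ]
t: 19.97
tool_pos: [462.5, 324.6, 214.3]
ee_rot: [-3.14, -0.003, -2.856]
force: [0.6, -0.1, -0.4]
finger_gap: 0.701
grip_force: 0.0
t: 20.38
tool_pos: [455.1, 376.2, 214.8]
ee_rot: [-3.139, -0.002, -3.016]
force: [0.6, -0.9, -1.0]
finger_gap: 0.469
grip_force: 0.0
```

View pics/w8.png

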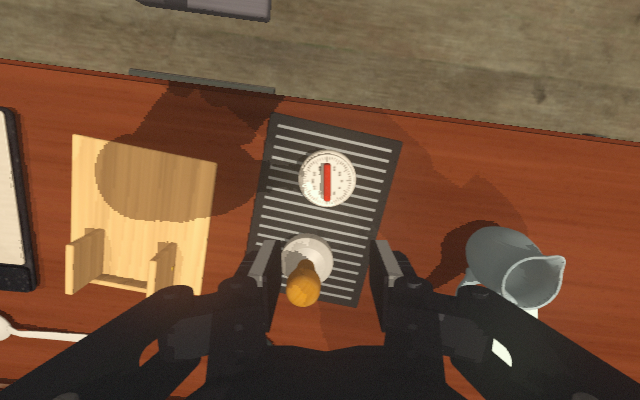

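The cup is within about 2 mm of the plate middle. On the mat the timer bar runs from (327,163) to (327,201), and the tamper base is at (308,258).

```bash
python3 -c "
from h import *
print(back('w8',327,182,44),back('w8',307,258,28))
o=robot.get_obs();print(o['tool_pos'])"
python3 -m inch '[0,0,-0.025,0,0,0,0.04,0,0,-0.035,0,0,0,0.04,0,0,-0.035,0,0,0,0.04,0,0,-0.03,0,0,0,0.04,0,0,-0.02,0,0,0,0.04,0,0,-0.015,0,0,0,0.04,0,0,-0.01,0,0,0,0.04,0,0,0,0,0,0,0.04,0,0,0,0,0,0,0.04]'
```

```text
[454.27135091 377.94889777  44.        ] [541.72965539 367.75672499  28.        ]
[455.38112127 375.94290318 215.26655468]
t: 21.18
tool_pos: [455.9, 376.3, 46.7]
ee_rot: [-3.141, 0.0, -3.017]
force: [-0.6, -0.1, -0.1]
finger_gap: 0.472
grip_force: 0.0
```

```bash
python3 -m inch '[-0.001,0.0013,-0.007,0,0,0,0.04,0,0,-0.004,0,0,0,0.04,0,0,0,0,0,0,0.02,0,0,0,0,0,0,0,0,0,0,0,0,0,0,0,0,0,0,0,0,0,0,0,0,0,0,0,0,0,0,0,0,0,0,0]' 60
python3 -m inch '[0,0,0.01,0,0,0,0,0,0,0.02,0,0,0,0,0,0,0.03,0,0,0,0,0,0,0.03,0,0,0,0,0,0,0,0,0,0,0,0]'
```

```text
t: 21.85
tool_pos: [454.8, 378.3, 35.7]
ee_rot: [3.141, 0.001, -3.017]
force: [-0.7, -0.5, 2.5]
finger_gap: 0.056
grip_force: 60.5invalid input
```

```bash
python3 -m inch '[0,0,0.01,0,0,0,0,0,0,0.02,0,0,0,0,0,0,0.03,0,0,0,0,0,0,0.03,0,0,0,0,0,0,0,0,0,0,0]'
python3 -m inch '[0.003,-0.01,0,0,0,0,0,0.005,-0.02,0,0,0,0,0,0.005,-0.021,0,0,0,0,0,0.005,-0.021,0,0,0,0,0,0.005,-0.021,0,0,0,0,0,0.005,-0.021,0,0,0,0,0,0.005,-0.021,0,0,0,0,0,0.005,-0.021,0,0,0,0,0,0.005,-0.021,0,0,0,0,0,0.004,-0.021,0,0,0,0,0,0.004,-0.02,0,0,0,0,0,0.0014,-0.0118,0,0,0,0,0]'
python3 -m inch '[0,0,-0.02,0,0,0,0,0,0,-0.025,0,0,0,0,0,0,-0.02,0,0,0,0,0,0,-0.01,0,0,0,0,0,0,-0.006,0,0,0,0,0,0,-0.003,0,0,0,0,0,0,-0.003,0,0,0,0,0,0,-0.002,0,0,0,0,0,0,0,0,0,0,0,0,0,0,0,0,0,0]'
```

```text
t: 22.27
tool_pos: [457.5, 380.4, 132.7]
ee_rot: [3.135, 0.01, -3.016]
force: [0.6, -0.3, -0.2]
finger_gap: 0.06
grip_force: 60.1
t: 23.27
tool_pos: [506.5, 145.9, 124.8]
ee_rot: [-3.141, -0.002, -3.018]
force: [0.9, 0.5, -1.4]
finger_gap: 0.055
grip_force: 60.0
t: 24.1
tool_pos: [507.4, 148.5, 36.9]
ee_rot: [3.141, 0.001, -3.017]
force: [0.3, -0.2, -1.8]
finger_gap: 0.056
grip_force: 60.0
```

```bash
python3 -m inch '[0,0,-0.001,0,0,0,0,0,0,0,0,0,0,0,0,0,0,0,0,0,0.03,0,0,0,0,0,0,0.03,0,0,0,0,0,0,0.03,0,0,0.01,0,0,0,0.03,0,0,0.03,0,0,0,0.03,0,0,0.04,0,0,0,0.05,0,0,0.04,0,0,0,0.06,0,0,0,0,0,0,0.06]'
python3 -m inch '[0.002,0.011,0,0,0,-0.017,0.06,0.004,0.02,0,0,0,-0.019,0.06,0.004,0.021,0,0,0,-0.019,0.06,0.004,0.021,0,0,0,-0.019,0.06,0.004,0.021,0,0,0,-0.019,0.06,0.004,0.021,0,0,0,-0.019,0.06,0.004,0.021,0,0,0,-0.019,0.06,0.004,0.021,0,0,0,-0.019,0.06,0.004,0.021,0,0,0,-0.019,0.06,0.004,0.021,0,0,0,-0.019,0.06,0.004,0.02,0,0,0,-0.019,0.06,0,0,0,0,0,0,0.06]'
python3 -m inch '[0,0,0,0,0,0,0.06,0,0,0,0,0,0,0.06]'
python3 -c "
from h import *
save('wrist','w9')"
```

```text
t: 24.93
tool_pos: [511.6, 149.5, 165.1]
ee_rot: [3.139, 0.016, -3.015]
force: [0.5, 0.2, 1.6]
finger_gap: 0.701
grip_force: 0.0
t: 25.93
tool_pos: [549.0, 370.3, 155.0]
ee_rot: [3.141, 0.0, 3.061]
force: [-1.1, -1.1, -1.0]
finger_gap: 0.701
grip_force: 0.0
t: 26.1
tool_pos: [548.9, 367.0, 155.7]
ee_rot: [-3.142, 0.0, 3.06]
force: [-0.1, -0.5, 0.4]
finger_gap: 0.703
grip_force: 0.0
```

View pics/w9.png

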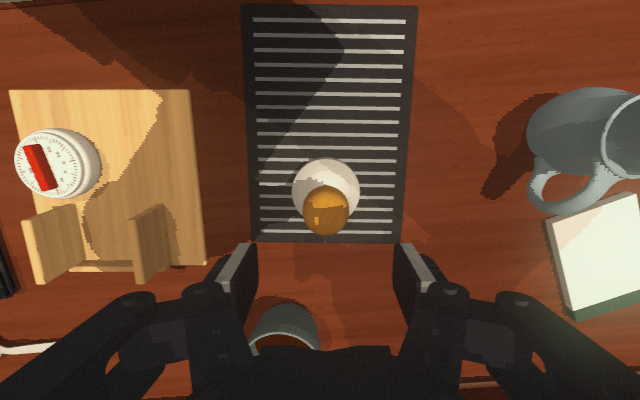

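The timer is back in the caddy, centred near (50,163). The tamper stands with its grip at (326,209) and its base centre at about (326,190).

```bash
python3 -c "
from h import *
print(back('w9',326,190,28),back('w9',326,209,88),back('w9',49,163,30))
o=robot.get_obs();print(o['tool_pos'])"
```

```text
[546.44064174 368.16574702  28.        ] [545.08211056 368.07056056  88.        ] [505.55110913 149.02190595  30.        ]
[548.99100135 366.68209021 155.82423561]
```

```bash
python3 -m inch '[0,0.0015,-0.02,0,0,0,0.06,0,0,-0.025,0,0,0,0.06,0,0,-0.025,0,0,0,0.06,0,0,-0.02,0,0,0,0.06,0,0,-0.01,0,0,0,0.06,0,0,-0.006,0,0,0,0.06,0,0,0,0,0,0,0.06,0,0,0,0,0,0,0.06]'
python3 -m inch '[0,0,0,0,0,0,0.02,0,0,0,0,0,0,0.02,0,0,0,0,0,0,0.02,0,0,0,0,0,0,0.02,0,0,0,0,0,0,0.02,0,0,0,0,0,0,0.02]' 70
python3 -m inch '[0,0,0.01,0,0,0,0.02,0,0,0.02,0,0,0,0.02,0,0,0.03,0,0,0,0.02,0,0,0.03,0,0,0,0.02,0,0,0,0,0,0,0.02,0,0,0,0,0,0,0.02]'
```

```text
t: 26.82
tool_pos: [549.7, 368.9, 50.6]
ee_rot: [3.141, 0.002, 3.059]
force: [0.3, 0.2, 0.8]
finger_gap: 0.699
grip_force: 0.0
t: 27.32
tool_pos: [549.8, 368.8, 50.9]
ee_rot: [3.141, 0.002, 3.06]
force: [-0.2, -3.0, 6.0]
finger_gap: 0.35
grip_force: 68.9
t: 27.82
tool_pos: [549.2, 369.7, 140.9]
ee_rot: [3.138, 0.001, 3.059]
force: [-0.1, 0.1, -6.3]
finger_gap: 0.353
grip_force: 69.9
```

```bash
python3 -m inch '[-0.003,-0.01,0,0,0,0,0.02,-0.005,-0.02,0,0,0,0,0.02,-0.005,-0.021,0,0,0,0,0.02,-0.005,-0.021,0,0,0,0,0.02,-0.005,-0.021,0,0,0,0,0.02,-0.005,-0.021,0,0,0,0,0.02,-0.005,-0.02,0,0,0,0,0.02,-0.004,-0.0195,0,0,0,0,0.02,0,0,-0.025,0,0,0,0.02,0,0,-0.025,0,0,0,0.02,0,0,-0.02,0,0,0,0.02,0,0,0,0,0,0,0.02]'
python3 -m inch '[0,0,-0.01,0,0,0,0.02,0,0,-0.005,0,0,0,0.02,0,0,-0.002,0,0,0,0.02,0,0,-0.002,0,0,0,0.02,0,0,-0.001,0,0,0,0.02,0,0,0,0,0,0,0.02]'
```

```text
t: 28.82
tool_pos: [507.1, 212.7, 62.8]
ee_rot: [-3.135, -0.011, 3.057]
force: [-1.7, -1.2, -5.5]
finger_gap: 0.348
grip_force: 70.4
t: 29.32
tool_pos: [512.7, 215.4, 51.0]
ee_rot: [3.141, 0.002, 3.06]
force: [-3.2, -2.4, 5.0]
finger_gap: 0.342
grip_force: 71.2
```

```bash
python3 -m inch '[0,0,0,0,0,0,0.045,0,0,0,0,0,0,0.06,0,0,0,0,0,0,0.06,0,0,0,0,0,0,0.06,0,0,0.015,0,0,0,0.06,0,0,0.03,0,0,0,0.06,0,0,0.04,0,0,0,0.06,0,0,0.04,0,0,0,0.06,-0.01,-0.015,0.04,0,0,0,0.06,-0.02,-0.02,0.04,0,0,0,0.06,-0.015,-0.02,0.04,0,0,0,0.06,0,0,0,0,0,0,0.06]'
python3 -m inch '[0,0,0,0,0,0,0.06,0,0,0,0,0,0,0.06,0,0,0,0,0,0,0.06,0,0,0,0,0,0,0.06]'
python3 -c "
from h import *
save('wrist','w10')"
```

```text
t: 30.32
tool_pos: [473.7, 164.9, 290.9]
ee_rot: [3.135, 0.014, 3.059]
force: [1.3, 0.7, 1.6]
finger_gap: 0.701
grip_force: 0.0
t: 30.65
tool_pos: [472.0, 166.5, 280.1]
ee_rot: [-3.14, -0.002, 3.06]
force: [0.3, 0.5, 0.4]
finger_gap: 0.703
grip_force: 0.0
```

View pics/w10.png

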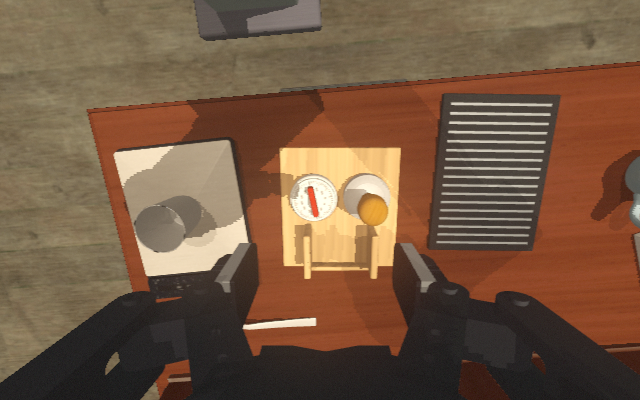

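The cup is on the plate (rim near (161,229)), and the timer (314,198) and tamper (370,203) are back in the caddy, upright. The mat is empty.

```bash
python3 -c "
from h import *
print(back('w10',314,199,30),back('w10',367,199,28),back('w10',373,209,90),back('w10',161,229,89))
print(robot.finish_job())"
```

```text
[507.2497044  149.99432128  30.        ] [513.04700379 213.90241212  28.        ] [507.49450975 212.94608405  90.        ] [511.35058554  -9.76180672  89.        ]
the job is handed in; nothing more can be done
None
```

The job is handed in: the cup stands upright on the scale's plate about 2 mm from its middle, and the tamper and timer are upright in the caddy within about 2 mm of their starting spots, by my own camera measurements.

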